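# Load a bangle on the indexing fixture and index it three clicks

## Robot

A 6-joint arm with a two-finger parallel gripper is mounted at the origin on the work surface. World frame = base frame: x ahead of the robot, y to its left, z up, the work surface at z = 0. Lengths are in mm, angles in rad, forces in N, time in s.
With the tool pointing down it reaches from about 350 to 875 mm from the base axis. Payload 4.2 kg.
Tool frame: the origin (TCP) lies between the finger pads; the fingertips stand 14 mm ahead of it and the grasp point (between the pads) lies 5 mm behind it; z points along the fingers, y is the line along which they close (so a half turn about z gives the same grasp; the last joint's range is limited). The gripper opens to 85 mm and grips with 20 to 120 N. Pads are 22 mm wide; open, the fingers measure 114 mm over their backs; the gripper's body (76 mm by 85 mm) begins 54 mm behind the grasp point. The pads swing forward as they close: fully open they stand 13 mm farther back than shut.
Start: joints at [1.465, 0.385, 0.008, 0, -1.194, -0.259], TCP at [222.944, 583.863, 245.312] pointing down, gripper open.
Joint ranges: [-3.14, 3.14], [-1.21, 2.06], [-1.07, 1.41], [-3.16, 2.05], [-2.99, -0.16], [-3.1, 3.1]. Speed limits (rad/s): [2.79, 2.79, 3.14, 3.14, 3.14, 3.14].

## Interface

Orientations are given as a unit quaternion [x, y, z, w].
In Python, from bench import * gives the robot as it stands.
- The arm moves only by the tool carry_out, never from a script. Its argument "motion" is a list of rows, each a list of 7 numbers: the turn, a rotation vector about the tool's x, y, z in rad, then the shift along the tool's x, y, z in mm, then the opening, from -1 (shut) to 1 (fully open), so that 0 is half open. A call has 1 to 5 rows; each row is the pose to reach, as a shift and turn from the pose commanded when the call began, along the tool's axes at that moment; what a row does not reach only later rows make up. A row lasts 1/8 s, in which the tool goes at most 62.5 mm and 10.7 degrees, less where a joint would pass 70% of its speed; a pose out of reach is approached as far as the arm can. A call with a gripper value outside its range is refused whole. The fingers move at their own pace and stop on an object; the grip force is fixed at half the most. Time passes only in rows, so rows that repeat a pose let the fingers close. It gives the time, the measured TCP pose, the force, the opening and the grip force at its end, in the units of the state.
- read_state(): the state, without advancing time (a new reading comes with each control period).
- get_image(name): name is "scene" or "side" or "wrist"; returns a dict with "color" (384x512x3 uint8, blue, green, red), "mtx" (3x3 intrinsics, pixels), "position" and "orientation" of the camera in the world. Camera axes: x right, y down, z forward; pixel columns grow to the right and rows downward; lengths in mm; the calibration is good to about 2 mm. A picture is of the moment at which its call begins. There is no depth.
- job_done(): hands the job in; it is judged then, once.
The state is a dict: "clock": time; "joints": joint angles; "joint_vel": joint speeds; "joint_efforts": joint torques, N m; "position": TCP position; "ee_rot": TCP orientation; "contact_force": force on the tool from outside, world axes, zero at the start; "wrist_torque": the same for the moment, N m; "gripper_width": finger opening in mm; "grasp_force": force on a finger pad.
Only numpy, scipy, OpenCV 4.12 (cv2) and the standard library are available. Lean on these libraries where they do the work, as an engineer would, in place of code of your own. Each camera call takes 0.05 s, during which the arm holds its last target. There are 200 camera calls.

## Task

Lift the brass bangle up and off its white stand and set it down gently over the round boss of the indexing fixture so that it lies flat on the shoulder, then let go of it. Then take the black bar handle on top of the fixture and turn it clockwise, seen from above, counting the clicks, until it sits in the third stop from where it starts, not turning on past that stop. Finish while still gripping the handle there, and leave the other things on the bench undisturbed.

Things in the scene. Friction and masses are not known exactly. Their poses are not given: they have to be found in the camera images.
- bangle_center (a point): Centre of the brass bangle: a plain ring, outside diameter 64 mm, inside diameter 56 mm, 16 mm high, about 100 g, lying level around the white stand's cone. The point is on the ring's axis, half-way up; z is the ring's axis. It can be gripped across its outside (64 mm) or by its 4 mm wall, from above.
- post_top (a point): Top of the fixed white-painted wooden bangle stand, on its axis, 98 mm above the bench. Foot 90 mm across, stem 36 mm across, collar 60 mm across with its upper face 46 mm above the bench (the bangle's underside rests there), then a cone, 48 mm across at the collar, narrowing to 12 mm at the top. The ring must be raised over the top of the cone.
- seat (a point): Where the bangle goes on the fixture: centre, on the spindle axis, of a level shoulder 60 mm across, 54 mm above the bench, on which its underside rests. Above it a round boss, 51 mm across, 13 mm high, chamfered 4 mm at its top (2.5 mm to spare inside the bangle all round); then a 10 mm stem up to the bar handle. z up.
- handle_mid (a point): Centre of the black bar handle on top of the spindle, 100 mm above the bench, on the spindle axis. The bar is 42 mm long along its own x, 12 mm thick along its y, 24 mm high (88 to 112 mm above the bench). The bangle passes down over it. Grip it from above across its 12 mm thickness; it turns with the spindle (the bar is its part spindle_c20).
- spindle (a joint): Angle of wheel, boss and handle together (rad), growing clockwise seen from above. A sprung roller drops into the wheel's 16 notches, 22.5 degrees apart: stops at 0, 0.393, 0.785, 1.178 and on. It starts in the stop at 0; the third stop is 1.178. Between stops it resists with about 0.1 N m, then snaps on; it stays in a notch when let go. Dead stops at -0.25 and 2.55.
- fixture: The fixed indexing fixture, origin under it on the spindle axis: green base 120 x 120 mm, a sprung roller pawl on its +x side (reaching 115 mm from the axis, 44 mm high), a scalloped steel index wheel 112 mm across whose top is 44 mm above the bench, then the shoulder, boss, stem and handle.
- jar: Bystander: glass jar with a black cap, 52 mm across, 60 mm high, origin at its underside. Leave alone.
- bowl: Bystander: white ceramic bowl, 80 mm across, 35 mm high, origin at its underside. Leave alone.
- graver: Bystander: hand tool with a wooden handle, 150 mm long, lying on the bench along its own x. Leave alone.
- tin: Bystander: aluminium tin, 60 mm across, 45 mm high, origin at its underside. Leave alone.
- bangle: The same brass bangle; this origin is the centre of its underside.

How it is judged (in metres and radians):
On the way, in this order (a step that is already met when the one before it is completed fails the run):
1. the bangle is lifted clear over the top of the stand, in the gripper (z of bangle_center in the frame of post_top above 0.008 m and contact force between the fingers and bangle above 0.3 N), for 0.1 s.
2. the bangle lies flat on the fixture's shoulder, let go, with the handle still in its starting stop (horizontal distance between bangle_center and seat below 0.006 m and z of bangle_center in the frame of seat between 0.004 and 0.011 m and angle between bangle_center's own z axis and vertical below 0.08 rad and contact force between the fingers and bangle below 0.05 N and linear speed of bangle below 0.05 m/s and value of joint spindle between -0.17 and 0.17 rad), for 0.2 s.
3. the handle is in the third stop, gripped (value of joint spindle between 1.0881 and 1.2681 rad and contact force between the fingers and spindle_c20 above 1 N), for 0.3 s.
At the end, for the whole second after the job is handed in: The handle stands in the third stop (1.178 rad within 0.09 rad), still, with the fingers gripping it (over 1 N); the bangle lies around the boss, its axis within 6 mm of the spindle's, its centre 4 to 11 mm above the shoulder, level within 0.08 rad, not touched by the fingers (all of step 3 and horizontal distance between bangle_center and seat below 0.006 m and z of bangle_center in the frame of seat between 0.004 and 0.011 m and angle between bangle_center's own z axis and vertical below 0.08 rad and velocity of joint spindle between -0.15 and 0.15 rad/s and contact force between the fingers and bangle below 0.05 N); the arm keeps its last pose, push and grip.
It fails at once if the handle is turned on past the third stop (more than half-way to the fourth) (value of joint spindle above 1.37445 rad).
It fails at once if the bangle is dropped (falls faster than 0.5 m/s, untouched by the fingers) (linear speed of bangle above 0.5 m/s and contact force between the fingers and bangle below 0.02 N).
It fails at once if the jar, bowl, graver or tin is disturbed (moved over 20 mm) (distance of any of jar, bowl, graver, tin from where it was at the start of the episode above 0.02 m).
It also fails if it takes over 61 s, if anything falls off the work surface, if the arm or the gripper's body presses on something with over 40 N, if the wrist force passes 120 N, or if a joint passes its speed limit or range.

## Working session

There is one attempt and no reset: what is moved stays moved. The work goes in short steps, Python scripts to look and compute and a tool call to move; the robot and the scene stay as the last step left them, time stands still between calls to the robot, and variables do not carry over. Pictures are saved under pics/ and viewed, at most 10 in all, crops included, and the job is handed in when it is done.

Besides the shell and the picture viewer there is one more tool, called after "Call:" by a JSON object that holds its "op" and its "data", one argument or row to a line. carry_out: Moves the arm, as the interface text tells. Its arguments: {"type":"object","properties":{"motion":{"type":"array"}},"required":["motion"]}

```bash
mkdir -p pics; cat > h.py <<'E'
from bench import *
import numpy as np, cv2
from scipy.spatial.transform import Rotation as R
def ray(im,uv):
    d=np.linalg.inv(im["mtx"])@np.array([uv[0],uv[1],1.]); return np.array(im["position"],float),R.from_quat(im["orientation"]).as_matrix()@d
def onz(im,uv,z):
    p,d=ray(im,uv); return p+d*(z-p[2])/d[2]
def proj(im,P):
    q=R.from_quat(im["orientation"]).as_matrix().T@(np.array(P,float)-im["position"]); q=im["mtx"]@q; return q[:2]/q[2]
E
python3 - <<'E'
from h import *
a=get_image("scene");b=get_image("side")
cv2.imwrite("pics/scene.png",a["color"]);cv2.imwrite("pics/side.png",b["color"])
import pickle;pickle.dump((a,b),open("ab.pkl","wb"))
print(a["position"],b["position"]);s=read_state();print(s)
print(R.from_quat(s["ee_rot"]).as_matrix().round(3))
E
```

```text
[1224.5507696   651.80201487  750.83172189] [  67.83972191 -744.69607143  849.28687319]
{'clock': 0.1, 'joints': array([ 1.46459262e+00,  3.85524532e-01,  6.78697396e-03, -4.45527953e-04,
       -1.19402424e+00, -2.58603658e-01]), 'joint_vel': array([ 0.00027624, -0.00347392,  0.00375382,  0.00111394, -0.00149316,
        0.00171894]), 'joint_efforts': array([-8.05373857e-04, -3.93318486e+01,  1.88930619e+01,  4.19797897e+00,
       -2.57411564e-03,  4.66714795e-06]), 'position': array([222.78297762, 583.42323924, 244.31188658]), 'ee_rot': array([ 9.83395118e-01, -1.81474608e-01, -1.31645374e-04,  9.95644042e-04]), 'contact_force': array([-0.31977826, -0.27208689, -0.071474  ]), 'wrist_torque': array([ 0.01801662, -0.00130425,  0.03514033]), 'grasp_force': 0.0, 'gripper_width': 85.2636704531911}
[[ 0.934 -0.357 -0.001]
 [-0.357 -0.934 -0.002]
 [ 0.     0.002 -1.   ]]
```

View pics/scene.png

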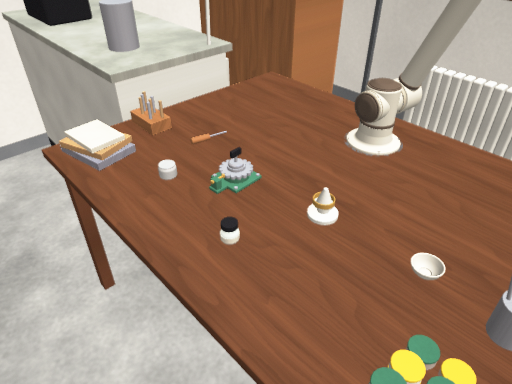

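View pics/side.png

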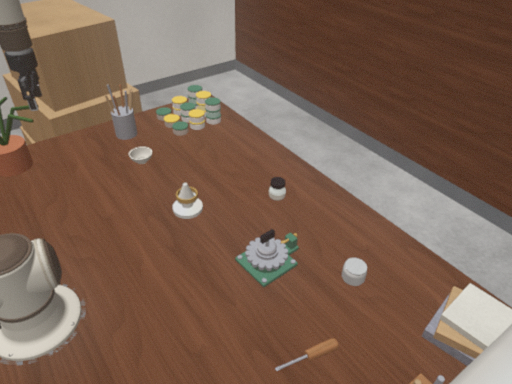

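The scene view shows the stand at about (323,203), with its tip at (325,188), and the fixture at (236,172) with its handle at (236,153). The side view shows the stand tip at (185,184), the foot at (187,207) and the handle at (267,236). The jar, tin, graver and bowl are well clear of both.

```bash
python3 - <<'E'
from h import *
import pickle;a,b=pickle.load(open("ab.pkl","rb"))
for n,u,v,z in [("tip",(325,187.5),(185,184),98),("foot",(322.5,213),(187,207),8),("handle",(236,153),(267.5,236.5),100),("jar",(229,225),(278,183),60),("tin",(167,163),(355,266),45)]:
    print(n,onz(a,u,z).round(0),onz(b,v,z).round(0))
for im,w in((a,"a"),(b,"b")):
    h=cv2.cvtColor(im["color"],cv2.COLOR_BGR2HSV)
    c=(323,203) if w=="a" else (187,198)
    m=cv2.inRange(h,(12,110,90),(32,255,255)); k=np.zeros_like(m);cv2.circle(k,c,20,255,-1);m&=k
    ys,xs=np.nonzero(m);print(w,len(xs),xs.min(),xs.max(),ys.min(),ys.max(),onz(im,((xs.min()+xs.max())/2,(ys.min()+ys.max())/2),54).round(1))
    # black handle
    c=(236,154) if w=="a" else (267,237)
    m=cv2.inRange(h,(0,0,0),(180,255,45)); k=np.zeros_like(m);cv2.circle(k,c,12,255,-1);m&=k
    ys,xs=np.nonzero(m);print(w,len(xs),cv2.minAreaRect(np.c_[xs,ys].astype(np.float32)),onz(im,(xs.mean(),ys.mean()),100).round(1))
E
```

```text
tip [478. 142.  98.] [479. 140.  98.]
foot [480. 145.   8.] [478. 142.   8.]
handle [ 543. -164.  100.] [ 543. -170.  100.]
jar [749.  45.  60.] [736.  26.  60.]
tin [ 693. -340.   45.] [ 695. -338.   45.]
a 178 305 337 191 208 [482.  135.9  54. ]
a 55 ((234.7876739501953, 153.26712036132812), (5.735016345977783, 10.88482666015625), 69.44395446777344) [ 547.  -166.1  100. ]
b 179 168 206 179 211 [481.8 141.7  54. ]
b 1 ((272.0, 233.0), (0.0, 0.0), 0.0) [ 560.3 -166.7  100. ]
```

Call:
{"op": "carry_out", "data": {
  "motion": [
    [0,0,0,50,40,0,1],
    [0,0,0,95,77,0,1],
    [0,0,0,140,113,0,1],
    [0,0,0,185,150,0,1],
    [0,0,0,230,186,0,1]
  ]
}}

```text
clock: 0.72
position: [371.9, 326.1, 245.1]
ee_rot: [0.983, -0.181, -0.0, 0.0]
contact_force: [0.8, 0.2, 0.3]
gripper_width: 85.0
grasp_force: 0.0
```

Call:
{"op": "carry_out", "data": {
  "motion": [
    [0,0,0,45,36,0,1],
    [0,0,0,90,72,0,1],
    [0,0,0,130,104,0,1],
    [0,0,0,166,134,0,1],
    [0,0,0,166,134,0,1]
  ]
}}

```text
clock: 1.35
position: [479.3, 141.1, 244.7]
ee_rot: [0.983, -0.184, -0.0, 0.0]
contact_force: [-0.7, 0.0, -0.9]
gripper_width: 85.5
grasp_force: 0.0
```

```bash
python3 - <<'E'
from h import *
s=read_state();w=get_image("wrist");cv2.imwrite("pics/w1.png",w["color"])
import pickle;pickle.dump(w,open("w1.pkl","wb"))
print(s["clock"],s["position"],s["ee_rot"],s["joints"].round(3),w["position"],R.from_quat(w["orientation"]).as_matrix().round(2),proj(w,(479,142,98)),proj(w,(479,142,54)))
E
```

```text
1.35 [479.33019386 141.14561735 244.74016865] [ 9.82967210e-01 -1.83779751e-01 -4.99239290e-04  4.67444188e-04] [ 0.612  0.172 -0.292 -0.    -1.108  0.589] [551.61766661 112.60395685 374.48992563] [[-0.36 -0.89 -0.29]
 [-0.93  0.34  0.11]
 [ 0.    0.31 -0.95]] [253.29097758 182.7153882 ] [253.43004888 172.34546205]
```

View pics/w1.png

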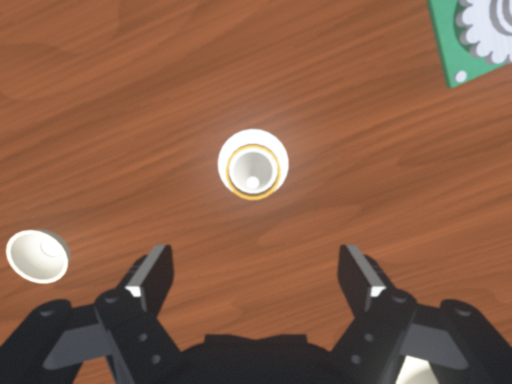

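The bangle shows as a brass ring centred at about (253,172) around the cone, matching my estimate. The fingertips are at about (167,247) and (346,247), and the fixture is at the upper right.

```bash
python3 - <<'E'
from h import *
import pickle;w=pickle.load(open("w1.pkl","rb"))
s=read_state();T=np.array(s["position"]);Q=R.from_quat(s["ee_rot"]).as_matrix()
for uv in[(158,246),(171,246),(173,290),(340,246),(352,246),(338,290)]:
    p,d=ray(w,uv);p=Q.T@(p-T);d=Q.T@d
    for x in(-11,11):
        t=(x-p[0])/d[0];print(uv,(p+t*d).round(1),end=" ")
    print()
h=cv2.cvtColor(w["color"],cv2.COLOR_BGR2HSV);m=cv2.inRange(h,(15,110,90),(32,255,255));k=np.zeros_like(m);cv2.circle(k,(253,172),36,255,-1);m&=k
pts=cv2.findNonZero(m);print(len(pts));hull=cv2.convexHull(pts);e=cv2.fitEllipse(hull);print(e,onz(w,e[0],62),onz(w,e[0],58))
E
```

```text
(158, 246) [-11.  -61.4  36.1] (158, 246) [ 11.  -45.9  -4.7] 
(171, 246) [-11.  -52.9  36. ] (171, 246) [ 11.  -39.5  -4.8] 
(173, 290) [-11.  -39.2  -9.4] (173, 290) [ 11.  -29.2 -39. ] 
(340, 246) [-11.   56.9  35.4] (340, 246) [11.  43.3 -5.2] 
(352, 246) [-11.   64.7  35.4] (352, 246) [11.  49.2 -5.2] 
(338, 290) [-11.   43.   -9.8] (338, 290) [ 11.   32.8 -39.3] 
385
((252.63742065429688, 172.3784942626953), (52.48360061645508, 56.257266998291016), 179.7667694091797) [481.10071887 142.1138777   62.        ] [480.19807284 142.49161686  58.        ]
```

Call:
{"op": "carry_out", "data": {
  "motion": [
    [0,0,0,1.3,-1.6,45,1],
    [0,0,0,1.3,-1.6,90,1],
    [0,0,0,1.3,-1.6,105,1],
    [0,0,0,1.3,-1.6,105,1]
  ]
}}

```text
clock: 1.9
position: [479.4, 145.1, 139.0]
ee_rot: [0.984, -0.181, -0.001, 0.001]
contact_force: [-0.2, 0.2, -0.4]
gripper_width: 85.3
grasp_force: 0.0
```

```bash
cat >> h.py <<'E'
def ring(w,c,r,lo=(12,100,80),hi=(34,255,255)):
    h=cv2.cvtColor(w["color"],cv2.COLOR_BGR2HSV);m=cv2.inRange(h,lo,hi);k=np.zeros_like(m);cv2.circle(k,(int(c[0]),int(c[1])),r,255,-1);m&=k
    pts=cv2.findNonZero(m);return len(pts),cv2.fitEllipse(cv2.convexHull(pts))
def tool(s,P):
    return R.from_quat(s["ee_rot"]).as_matrix().T@(np.array(P)-s["position"])
E
python3 - <<'E'
from h import *
s=read_state();w=get_image("wrist");cv2.imwrite("pics/w2.png",w["color"])
n,e=ring(w,proj(w,(481,142,62)),70);P=onz(w,e[0],62)
print(s["position"],s["ee_rot"],n,e,P,tool(s,P))
E
```

```text
[479.36366502 145.13304032 139.02099122] [ 0.98355478 -0.18060138 -0.00129391  0.00121316] 1534 ((266.1279296875, 213.2879180908203), (87.96672058105469, 111.94242858886719), 135.44442749023438) [470.44869664 138.10326254  62.        ] [-5.67365386  9.51850543 77.06059455]
```

View pics/w2.png

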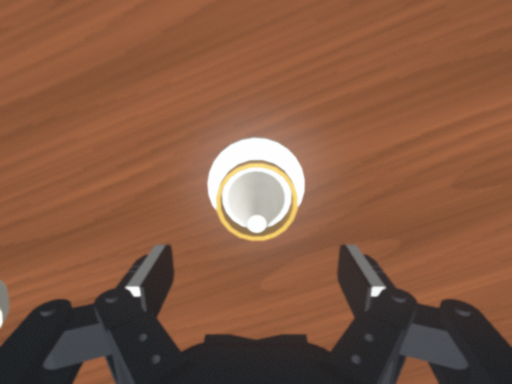

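The brass ring is centred at about (257,201) with a radius near 40 px, and the cone tip is at (257,224).

```bash
cat >> h.py <<'E'
def dots(w,c,r,lo=(16,140,110),hi=(32,255,255)): 
    return ring(w,c,r,lo,hi)
def avg(n=4):
    S=[];
    for i in range(n): w=get_image("wrist");s=read_state();S.append(s["position"]);Q=s["ee_rot"]
    print("pos",np.array(S).round(1).tolist(),Q.round(4));return w,dict(position=np.mean(S,0),ee_rot=Q)
E
python3 - <<'E'
from h import *
w,s=avg()
n,e=dots(w,(257,201),46);P=onz(w,e[0],62)
print(n,e,P,tool(s,P),w["position"],w["orientation"])
E
```

```text
pos [[480.7, 145.7, 141.0], [481.0, 145.6, 141.3], [481.0, 145.5, 141.5], [481.0, 145.4, 141.4]] [ 9.835e-01 -1.811e-01  9.000e-04 -8.000e-04]
410 ((257.9708251953125, 212.1092071533203), (57.668052673339844, 73.84767150878906), 91.13819122314453) [474.80267929 144.64418619  62.        ] [-5.52119208  3.17444488 79.29465761] [553.04766024 117.12100961 271.40159252] [-0.56080809  0.81363762  0.1262465  -0.08689035]
```

```bash
python3 - <<'E'
from h import *
w,s=avg(1)
for lo in[(14,60,120),(16,60,120),(18,60,120)]:
    n,e=ring(w,(257,201),50,lo,(36,255,255));P=onz(w,e[0],62)
    print(n,e,P,tool(s,P))
P=onz(w,(257,201.5),62);print(P,tool(s,P),tool(s,onz(w,(257,224),98)))
E
```

```text
pos [[480.9, 145.2, 141.3]] [ 9.834e-01 -1.812e-01  8.000e-04 -8.000e-04]
1689 ((258.23895263671875, 202.4929962158203), (79.7887954711914, 81.26490783691406), 86.92766571044922) [482.23790795 141.44223701  62.        ] [ 2.48524152  3.14497572 79.32542335]
1639 ((258.20269775390625, 202.23524475097656), (79.49446868896484, 80.62773895263672), 87.47105407714844) [482.44791392 141.39323478  62.        ] [ 2.69892037  3.11590726 79.32574233]
1359 ((258.2575378417969, 201.8503875732422), (78.27838134765625, 80.11290740966797), 82.45988464355469) [482.73095484 141.24061063  62.        ] [ 3.0177714   3.15762311 79.32606468]
[483.35180739 142.05536311  62.        ] [ 3.3074432   2.17509311 79.32819989] [ 0.2640163   1.91093003 43.32479445]
```

Call:
{"op": "carry_out", "data": {
  "motion": [
    [0,0,0,2,3,20,1],
    [0,0,0,2,3,50,1],
    [0,0,0,2,3,72,1],
    [0,0,0,2,3,80,1],
    [0,0,0,2,3,80,1]
  ]
}}

```text
clock: 2.82
position: [481.6, 141.3, 60.5]
ee_rot: [0.983, -0.181, 0.0, 0.0]
contact_force: [0.8, -0.3, -0.3]
gripper_width: 85.4
grasp_force: 0.0
```

```bash
python3 - <<'E'
from h import *
w,s=avg(2);cv2.imwrite("pics/w3.png",w["color"]);print(w["position"],read_state()["contact_force"])
E
```

```text
pos [[481.9, 141.5, 61.0], [482.0, 141.6, 61.3]] [ 9.834e-01 -1.813e-01  8.000e-04 -7.000e-04]
[553.99706002 113.12933209 190.92299741] [-0.12211177  0.47686402  0.1704084 ]
```

View pics/w3.png

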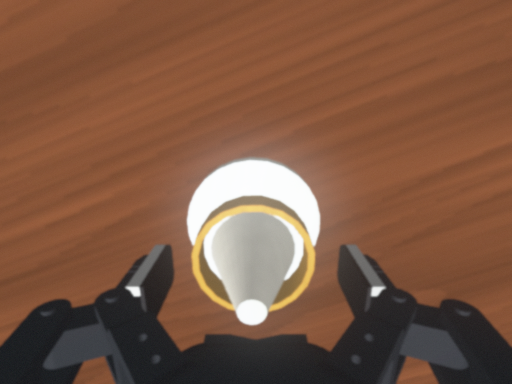

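The ring's top face is centred at about (253.5,258) between the pads, which have inner edges at 172 and 338. It is well centred.

```bash
python3 - <<'E'
from h import *
w,s=avg(1)
for z in (60,62):
  P=onz(w,(253.5,258),z);print(P,tool(s,P))
E
```

```text
pos [[482.0, 141.6, 61.3]] [ 9.834e-01 -1.813e-01  8.000e-04 -7.000e-04]
[481.77002739 141.70241738  60.        ] [-0.26076181 -0.05130938  1.34087967]
[482.87198845 141.26761371  62.        ] [ 0.92656894 -0.04152989 -0.65750029]
```

Call:
{"op": "carry_out", "data": {
  "motion": [
    [0,0,0,0,0,0,0.7],
    [0,0,0,0,0,0,0.5],
    [0,0,0,0,0,0,0.2],
    [0,0,0,0,0,0,0.2],
    [0,0,0,0,0,0,0.2]
  ]
}}

```text
clock: 3.6
position: [481.8, 141.5, 61.9]
ee_rot: [0.984, -0.181, 0.001, -0.0]
contact_force: [-1.6, 0.3, 9.4]
gripper_width: 61.2
grasp_force: 62.5
```

Call:
{"op": "carry_out", "data": {
  "motion": [
    [0,0,0,0,0,-5,0.2],
    [0,0,0,0,0,-12,0.2],
    [0,0,0,0,0,-20,0.2],
    [0,0,0,0,0,-20,0.2]
  ]
}}

```text
clock: 4.1
position: [481.7, 141.4, 81.0]
ee_rot: [0.983, -0.181, 0.001, -0.001]
contact_force: [-0.6, 0.5, -0.0]
gripper_width: 61.3
grasp_force: 65.1
```

```bash
python3 - <<'E'
from h import *
w,s=avg(2);a=get_image("side")["color"][150:230,145:225];a=cv2.resize(a,(384,384),interpolation=2)
cv2.imwrite("pics/w4.png",cv2.resize(np.hstack([w["color"],a]),(798,342)));st=read_state();print(st["contact_force"],st["gripper_width"],st["grasp_force"])
E
```

```text
pos [[481.4, 141.2, 80.6], [481.2, 141.1, 80.3]] [ 0.9834 -0.1815 -0.     -0.    ]
[ 0.22818673  0.5031322  -1.49693543] 61.23015999468208 65.06303451955318
```

View pics/w4.png

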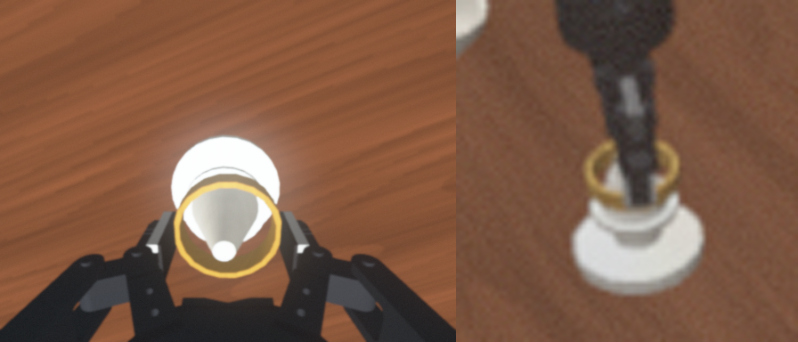

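The wrist view shows the ring level between the pads, centred at about (256,258) in full-image pixels. The side crop shows it clear of the collar and held, so I'll lift it over the cone.

Call:
{"op": "carry_out", "data": {
  "motion": [
    [0,0,0,0,0,-18,0.2],
    [0,0,0,0,0,-40,0.2],
    [0,0,0,0,0,-65,0.2],
    [0,0,0,0,0,-90,0.2],
    [0,0,0,0,0,-100,0.2]
  ]
}}

```text
clock: 4.88
position: [481.7, 141.4, 181.3]
ee_rot: [0.983, -0.181, 0.001, -0.001]
contact_force: [0.4, -0.0, -1.7]
gripper_width: 61.5
grasp_force: 65.4
```

Call:
{"op": "carry_out", "data": {
  "motion": [
    [0,0,0,0,0,0,0.2],
    [0,0,0,25,40,0,0.2],
    [0,0,0,50,80,0,0.2],
    [0,0,0,75,120,0,0.2],
    [0,0,0,95,155,0,0.2]
  ]
}}

```text
clock: 5.5
position: [514.1, -39.2, 178.6]
ee_rot: [0.983, -0.182, -0.001, 0.0]
contact_force: [1.4, 0.5, -1.7]
gripper_width: 60.8
grasp_force: 65.5
```

```bash
python3 - <<'E'
from h import *
w,s=avg(2);cv2.imwrite("pics/w5.png",w["color"])
print(tool(s,(543,-167,100)),[proj(w,(543,-167,z)).round() for z in(67,112)])
E
```

```text
pos [[514.2, -42.3, 178.5], [514.0, -40.5, 178.4]] [ 9.830e-01 -1.837e-01 -1.700e-03  7.000e-04]
[ 72.55180378 106.54478461  78.48791395] [array([384., 109.]), array([413., 110.])]
```

View pics/w5.png

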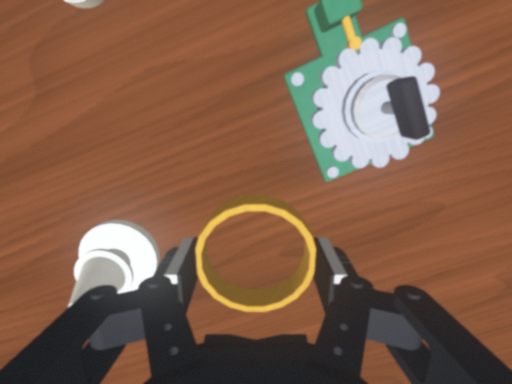

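The ring is held level at about (255.5,258). The fixture's wheel centre is at about (377,103), and the handle top is at (408,108), with its long axis tilted about 14° in the image. The pawl is at the top left.

Call:
{"op": "carry_out", "data": {
  "motion": [
    [0,0,0,0,40,0,0.2],
    [0,0,0,0,75,0,0.2],
    [0,0,0,0,100,0,0.2],
    [0,0,0,0,106,0,0.2],
    [0,0,0,0,106,0,0.2]
  ]
}}

```text
clock: 6.22
position: [476.8, -136.3, 179.7]
ee_rot: [0.983, -0.182, -0.001, 0.0]
contact_force: [0.3, -0.1, -0.6]
gripper_width: 60.8
grasp_force: 65.6
```

```bash
python3 - <<'E'
from h import *
import pickle
w,s=avg(4);pickle.dump((w,s),open("w6.pkl","wb"));cv2.imwrite("pics/w6.png",w["color"])
print(read_state()["joints"].round(3),w["position"],[proj(w,(543,-167,z)).round() for z in(44,67,112)])
E
```

```text
pos [[477.1, -136.0, 179.8], [477.2, -135.8, 180.0], [477.3, -135.8, 180.1], [477.2, -135.8, 180.1]] [ 9.835e-01 -1.808e-01 -1.000e-04 -0.000e+00]
[ 0.051  0.228 -0.397 -0.    -0.945  1.157] [ 549.5972343  -164.02175421  309.8749726 ] [array([260., 107.]), array([261., 108.]), array([262., 109.])]
```

View pics/w6.png

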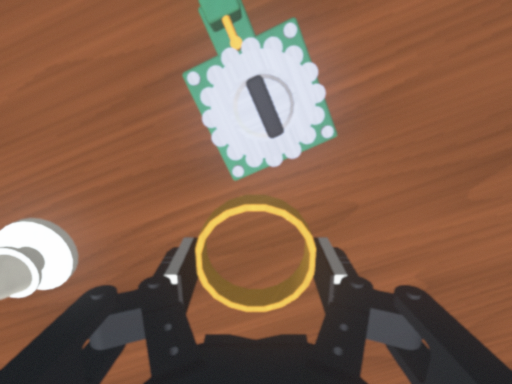

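The camera now looks straight down on the fixture. The handle is centred at about (265,106), tilted about 25°, and the wheel is concentric with it at about (264,103). The held ring is at (255.5,258).

```bash
python3 - <<'E'
from h import *
import pickle;w,s=pickle.load(open("w6.pkl","rb"))
h=cv2.cvtColor(w["color"],cv2.COLOR_BGR2HSV)
def big(m,c,r):
    k=np.zeros_like(m);cv2.circle(k,c,r,255,-1);m=cv2.morphologyEx(m&k,cv2.MORPH_OPEN,np.ones((2,2)));return max(cv2.findContours(m,0,1)[0],key=cv2.contourArea)
r=cv2.minAreaRect(big(cv2.inRange(h,(0,0,0),(180,255,90)),(265,106),40));print(r)
P=onz(w,r[0],112);print("handle",P,tool(s,P))
b=cv2.boxPoints(r);d=max([b[1]-b[0],b[2]-b[1]],key=np.linalg.norm);q=R.from_quat(s["ee_rot"]).as_matrix().T@(onz(w,r[0]+d,112)-P);print("long axis in tool deg",np.degrees(np.arctan2(q[1],q[0])),np.linalg.norm(q))
c=big(cv2.inRange(h,(0,0,140),(180,70,255)),(264,104),66);c=cv2.convexHull(c);e=cv2.minEnclosingCircle(c);f=cv2.fitEllipse(c);print(e,f)
for o in(e[0],f[0]):P=onz(w,o,44);print("wheel",P,tool(s,P))
for m in [(14,60,100),(18,60,100)]:
    n,g=ring(w,(255,258),64,m,(36,255,255));print(n,g)
    for z in(s["position"][2],):P=onz(w,g[0],z+1);print("ring",P,tool(s,P))
E
```

```text
Traceback (most recent call last):
ValueError: max() iterable argument is empty
```

```bash
cat > m.py <<'E'
from h import *
import pickle;w,s=pickle.load(open("w6.pkl","rb"))
h=cv2.cvtColor(w["color"],cv2.COLOR_BGR2HSV)
print(h[106,265],h[80,258],h[104,235])
def big(m,c,r):
    k=np.zeros_like(m);cv2.circle(k,c,r,255,-1);m=cv2.bitwise_and(m,k);print(int(m.sum()/255));return max(cv2.findContours(m,cv2.RETR_EXTERNAL,cv2.CHAIN_APPROX_NONE)[0],key=cv2.contourArea)
r=cv2.minAreaRect(big(cv2.inRange(w["color"],(0,0,0),(110,110,110)),(265,106),38));print(r)
P=onz(w,r[0],112);print("handle",P,tool(s,P))
b=cv2.boxPoints(r);d=max([b[1]-b[0],b[2]-b[1]],key=np.linalg.norm);q=R.from_quat(s["ee_rot"]).as_matrix().T@(onz(w,r[0]+d,112)-P);print("long axis in tool deg",np.degrees(np.arctan2(q[1],q[0])),np.linalg.norm(q))
c=big(cv2.inRange(h,(0,0,140),(180,70,255)),(264,104),66);c=cv2.convexHull(c);e=cv2.minEnclosingCircle(c);f=cv2.fitEllipse(c);print(e,f)
for o in(e[0],f[0]):P=onz(w,o,44);print("wheel",P,tool(s,P))
for m in [(14,60,100),(18,60,100)]:
    n,g=ring(w,(255,258),64,m,(36,255,255));print(n,g)
    for z in(s["position"][2],):P=onz(w,g[0],z+1);print("ring",P,tool(s,P))
E
python3 m.py
```

```text
[115  30 103] [115  27 104] [116   8 230]
907
((264.53253173828125, 106.22189331054688), (61.6270751953125, 15.284384727478027), 67.61986541748047)
handle [ 544.43498084 -169.05804648  112.        ] [74.66320818  7.1027116  67.98512897]
long axis in tool deg 156.24300000771714 42.16144483465854
11247
((263.4248046875, 103.64286041259766), 65.84619140625) ((262.66168212890625, 102.81255340576172), (127.2729263305664, 131.01170349121094), 26.212087631225586)
wheel [ 545.07974532 -170.62795874   44.        ] [ 75.83648713   8.34157232 135.98490093]
wheel [ 545.98470546 -170.23755105   44.        ] [ 76.54338661   7.65479425 135.98478346]
5761 ((255.29421997070312, 254.00169372558594), (119.24791717529297, 123.67829895019531), 90.55496978759766)
ring [ 480.07868974 -137.83869713  180.99867924] [ 3.39857924  0.81651475 -1.00062395]
4951 ((255.10977172851562, 254.29110717773438), (115.98519134521484, 122.89646911621094), 89.5700912475586)
ring [ 479.95629602 -137.69119783  180.99867924] [ 3.23172339  0.72219936 -1.00059254]
```

Call:
{"op": "carry_out", "data": {
  "motion": [
    [0,0,0,0,3,20,0.2],
    [0,0,0,0,7,45,0.2],
    [0,0,0,0,7,63,0.2],
    [0,0,0,0,7,68,0.2],
    [0,0,0,0,7,68,0.2]
  ]
}}

```text
clock: 7.05
position: [474.8, -142.8, 112.5]
ee_rot: [0.983, -0.181, 0.0, 0.0]
contact_force: [0.7, 0.1, -0.1]
gripper_width: 61.2
grasp_force: 65.6
```

```bash
python3 - <<'E'
from h import *
import pickle
w,s=avg(4);pickle.dump((w,s),open("w7.pkl","wb"));cv2.imwrite("pics/w7.png",w["color"])
print(proj(w,(544.4,-169,112)))
E
```

```text
pos [[475.1, -142.9, 112.9], [475.2, -143.0, 113.1], [475.1, -143.0, 113.1], [475.0, -143.0, 113.1]] [ 9.834e-01 -1.812e-01  9.000e-04 -1.000e-04]
[252.4445068  110.13227368]
```

View pics/w7.png

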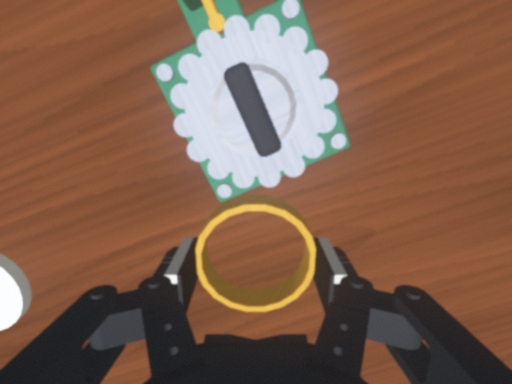

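The handle top is centred at about (252.5,109), and the ring's bright top rim is at (255.5,258) in the same height plane.

```bash
python3 - <<'E'
from h import *
import pickle;w,s=pickle.load(open("w7.pkl","rb"))
im=w["color"];h=cv2.cvtColor(im,cv2.COLOR_BGR2HSV)
m=cv2.inRange(im,(0,0,0),(110,110,110));k=np.zeros_like(m);cv2.circle(k,(253,109),56,255,-1)
c=max(cv2.findContours(cv2.bitwise_and(m,k),cv2.RETR_EXTERNAL,cv2.CHAIN_APPROX_NONE)[0],key=cv2.contourArea);r=cv2.minAreaRect(c);print(r)
H=onz(w,r[0],112);b=cv2.boxPoints(r);d=max([b[1]-b[0],b[2]-b[1]],key=np.linalg.norm);q=R.from_quat(s["ee_rot"]).as_matrix().T@(onz(w,r[0]+d,112)-H);print("handle",tool(s,H),np.degrees(np.arctan2(q[1],q[0])),np.linalg.norm(q))
for v in(190,205,220):
    n,g=ring(w,(255,258),64,(14,60,v),(36,255,255));P=onz(w,g[0],s["position"][2]+1);
    ex=onz(w,(g[0][0]+g[1][1]/2,g[0][1]),s["position"][2]+1)
    print(n,g,tool(s,P),2*np.linalg.norm(ex-P),tool(s,H)-tool(s,P))
E
```

```text
((252.6494903564453, 109.21134948730469), (94.12259674072266, 25.180583953857422), 66.03751373291016)
handle [74.39834121 -0.27130078  1.19007247] 155.28157002382653 44.11868592611535
2256 ((255.2239227294922, 257.54876708984375), (108.57608032226562, 121.26751708984375), 90.22669982910156) [ 1.32307145  0.87377127 -0.99829359] 62.28642478563635 [73.07526976 -1.14507205  2.18836607]
1980 ((255.23484802246094, 257.6109619140625), (107.81729125976562, 120.6680679321289), 90.14933013916016) [ 1.28692873  0.87938617 -0.99835746] 61.983093520451234 [73.11141249 -1.15068694  2.18842994]
1743 ((255.09303283691406, 257.52020263671875), (107.13380432128906, 119.96427917480469), 90.198486328125) [ 1.33970548  0.80656187 -0.99822647] 61.61466190054245 [73.05863574 -1.07786265  2.18829894]
```

```bash
python3 - <<'E'
from h import *
for f in("w3","w7"):
    im=dict(color=cv2.imread(f"pics/{f}.png"))
    for v in (190,205,220):
        h=cv2.cvtColor(im["color"],cv2.COLOR_BGR2HSV);m=cv2.inRange(h,(14,60,v),(36,255,255))
        k=np.zeros_like(m);cv2.circle(k,(255,258),66,255,-1);m=cv2.bitwise_and(m,k)
        x,y,ww,hh=cv2.boundingRect(cv2.findNonZero(m));print(f,v,x,x+ww,y,y+hh,x+ww/2,y+hh/2, h[258,x+2:x+8,2],m[:,255].nonzero()[0][[0,-1]])
E
```

```text
w3 190 191 315 205 311 253.0 258.0 [233 237 237 236 230 206] [205 211]
w3 205 192 315 205 311 253.5 258.0 [237 237 236 230 206 161] [205 211]
w3 220 192 315 205 310 253.5 257.5 [237 237 236 230 206 161] [206 211]
w7 190 196 316 204 312 256.0 258.0 [237 235 225 192 150 126] [204 311]
w7 205 196 316 204 312 256.0 258.0 [237 235 225 192 150 126] [205 311]
w7 220 196 315 205 311 255.5 258.0 [237 235 225 192 150 126] [205 310]
```

Call:
{"op": "carry_out", "data": {
  "motion": [
    [0,0,0,0,0,-20,0.2],
    [0,0,0,0,0,-32,0.2],
    [0,0,0,25,-0.9,-32,0.2],
    [0,0,0,60,-0.9,-32,0.2],
    [0,0,0,72.8,-0.9,-32,0.2]
  ]
}}

```text
clock: 7.88
position: [544.3, -168.7, 144.6]
ee_rot: [0.983, -0.182, 0.001, -0.0]
contact_force: [-0.7, 0.3, -1.3]
gripper_width: 61.3
grasp_force: 65.6
```

```bash
python3 - <<'E'
from h import *
w,s=avg(4);im=w["color"]
a=get_image("scene");b=get_image("side")
A=cv2.resize(a["color"][110:206,188:284],(384,384),interpolation=2)
cv2.imwrite("pics/w8.png",cv2.resize(np.hstack([im,A]),(798,342)))
# handle top seen through the ring
m=cv2.inRange(im,(0,0,0),(110,110,110));k=np.zeros_like(m);cv2.ellipse(k,(256,258),(50,44),0,0,360,255,-1)
c=max(cv2.findContours(cv2.bitwise_and(m,k),cv2.RETR_EXTERNAL,cv2.CHAIN_APPROX_NONE)[0],key=cv2.contourArea);r=cv2.minAreaRect(c);print(r,tool(s,onz(w,r[0],112)),tool(s,onz(w,(255.7,258),s["position"][2]+1)))
E
```

```text
pos [[544.9, -168.9, 144.4], [543.4, -168.5, 144.1], [542.2, -168.2, 143.9], [541.7, -168.0, 144.0]] [ 9.834e-01 -1.816e-01 -8.000e-04 -1.000e-04]
((259.0028381347656, 233.3810272216797), (47.636043548583984, 20.438257217407227), 64.79887390136719) [-1.85673525  3.37458026 32.08475396] [ 0.3239425   1.19855656 -1.00043763]
```

View pics/w8.png

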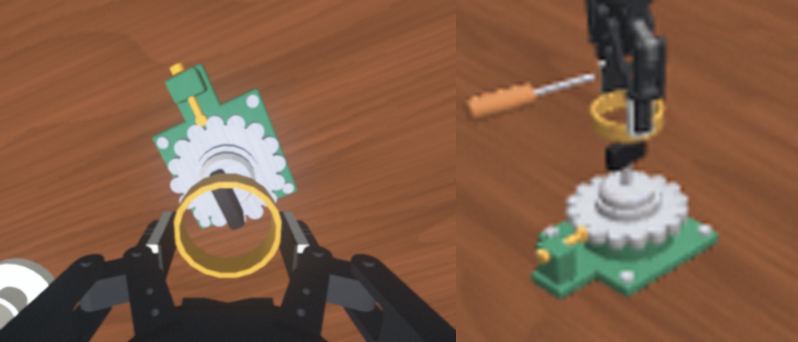

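The right crop shows the ring level directly above the handle. The left view shows the handle through the ring, partly crossed by the rim, so I'll measure its full extent numerically.

```bash
cat > q.py <<'E'
from h import *
w,s=avg(3);im=w["color"]
m=cv2.inRange(im,(0,0,0),(115,115,115));m[:,:222]=0;m[:,295:]=0;m[:175]=0;m[275:]=0
hh=cv2.cvtColor(im,cv2.COLOR_BGR2HSV);m[hh[:,:,1]>75]=0
n,l,st,ce=cv2.connectedComponentsWithStats(m);print(st[1:][st[1:,4]>15].tolist())
keep=np.isin(l,[i for i in range(1,n) if st[i,4]>60])
r=cv2.minAreaRect(cv2.findNonZero(keep.astype(np.uint8)));H=onz(w,r[0],112);print(r,tool(s,H))
b=cv2.boxPoints(r);print(np.array([tool(s,onz(w,p,112))[:2] for p in b]).round(1).tolist())
n,g=ring(w,(255,258),64,(14,60,205),(36,255,255));print(n,g,tool(s,onz(w,g[0],s["position"][2]+1)))
for y in range(176,276,4):print("".join("#" if m[y,x] else "." for x in range(222,296,2)))
E
python3 q.py
```

```text
pos [[541.8, -167.9, 144.4], [542.0, -168.0, 144.5], [542.2, -168.0, 144.5]] [ 0.9834 -0.1812 -0.     -0.    ]
[[237, 190, 15, 8, 64], [240, 212, 35, 44, 896]]
((254.5055389404297, 222.711669921875), (68.01549530029297, 20.765792846679688), 64.53665161132812) [ 5.99270057  0.4824357  32.49542397]
[[23.2, -13.9], [28.8, -2.6], [-12.3, 15.8], [-18.7, 3.9]]
2048 ((255.20494079589844, 257.5205383300781), (108.13209533691406, 120.99000549316406), 90.2484359741211) [ 1.36459302  0.85983833 -1.00016904]
.....................................
.....................................
.....................................
.....................................
.........######......................
........##...........................
.....................................
.....................................
.....................................
.............#######.................
.........############................
..........############...............
...........############..............
............############.............
.............############............
..............###########............
...............###########...........
................##########...........
.................##########..........
..................#######............
.....................................
.....................................
.....................................
.....................................
.....................................
```

Call:
{"op": "carry_out", "data": {
  "motion": [
    [0,0,0,1.9,0.2,0,0.2],
    [0,0,0,1.9,0.2,5,0.2],
    [0,0,0,1.9,0.2,5,0.2]
  ]
}}

```text
clock: 8.7
position: [544.0, -169.0, 138.6]
ee_rot: [0.983, -0.182, -0.001, 0.0]
contact_force: [-0.7, 0.3, -1.1]
gripper_width: 61.2
grasp_force: 65.6
```

```bash
cat >> q.py <<'E'
b=b[np.argsort(b[:,1])][-2:];e=tool(s,onz(w,b.mean(0),112));print("axis",e[:2]+np.array([19.1,-8.8]))
E
python3 q.py | grep -v '\.\.\.\.'
```

```text
pos [[544.2, -169.1, 138.9], [544.4, -169.1, 139.1], [544.4, -169.1, 139.2]] [ 9.834e-01 -1.814e-01 -1.000e-04  0.000e+00]
[[236, 212, 38, 53, 1113]]
((257.44903564453125, 236.1416473388672), (55.672969818115234, 22.514019012451172), 64.79888153076172) [-0.48121401  2.26425865 27.03776186]
[[12.9, -10.9], [19.0, 1.2], [-14.6, 16.1], [-21.4, 3.4]]
2049 ((255.17947387695312, 257.5155029296875), (108.1491470336914, 121.00410461425781), 90.16951751708984) [ 1.37535826  0.83497397 -1.00024694]
axis [1.14698057 0.94846068]
```

Call:
{"op": "carry_out", "data": {
  "motion": [
    [0,0,0,-0.3,0,18,0.2],
    [0,0,0,-0.3,0,36,0.2],
    [0,0,0,-0.3,0,48,0.2],
    [0,0,0,-0.3,0,53,0.2],
    [0,0,0,-0.3,0,53,0.2]
  ]
}}

```text
clock: 9.48
position: [544.3, -169.0, 86.3]
ee_rot: [0.983, -0.181, -0.0, 0.0]
contact_force: [-0.7, -0.1, -1.0]
gripper_width: 61.2
grasp_force: 65.6
```

```bash
python3 q.py; python3 -c "
from h import *
print(read_state()['contact_force'])"
```

```text
pos [[544.6, -169.1, 86.7], [544.7, -169.1, 86.9], [544.7, -169.0, 87.0]] [ 9.834e-01 -1.813e-01  7.000e-04 -0.000e+00]
[[225, 230, 46, 45, 1451]]
((243.7723846435547, 255.94436645507812), (50.471256256103516, 38.835853576660156), 72.12130737304688) [ 16.40082753  -3.96255618 -25.11781218]
[[24.7, -14.5], [30.0, 0.5], [7.7, 7.1], [1.8, -8.8]]
1847 ((255.22024536132812, 257.6011047363281), (107.9218978881836, 120.99913024902344), 89.84056854248047) [ 1.32538846  0.84926033 -0.9984893 ]
.....................................
.....................................
.....................................
.....................................
.....................................
.....................................
.....................................
.....................................
.....................................
.....................................
.....................................
.....................................
.....................................
.....................................
........######.......................
....###########......................
...###############...................
...################..................
...#################.................
..##################.................
..###################................
..###################................
...###################...............
....###################..............
.....###################.............
axis [23.86419918 -9.58166989]
[ 0.43012041 -0.32734426 -0.86167642]
```

Call:
{"op": "carry_out", "data": {
  "motion": [
    [0,0,0,0,0,3,0.2],
    [0,0,0,0,0,6,0.2],
    [0,0,0,0,0,9,0.2],
    [0,0,0,0,0,9,0.2]
  ]
}}

```text
clock: 10.12
position: [543.9, -169.0, 76.9]
ee_rot: [0.983, -0.181, -0.0, 0.0]
contact_force: [0.2, 0.1, -0.6]
gripper_width: 61.1
grasp_force: 65.6
```

Call:
{"op": "carry_out", "data": {
  "motion": [
    [0,0,0,0,0,2,0.2],
    [0,0,0,0,0,4,0.2],
    [0,0,0,0,0,5,0.2],
    [0,0,0,0,0,5,0.2]
  ]
}}

```text
clock: 10.62
position: [544.1, -169.0, 72.2]
ee_rot: [0.983, -0.181, -0.0, 0.0]
contact_force: [0.6, 0.9, -1.2]
gripper_width: 61.2
grasp_force: 65.6
```

Call:
{"op": "carry_out", "data": {
  "motion": [
    [0,0,0,0,0,1,0.2],
    [0,0,0,0,0,2,0.2],
    [0,0,0,0,0,2,0.2]
  ]
}}

```text
clock: 11.0
position: [544.2, -169.0, 70.2]
ee_rot: [0.983, -0.181, -0.0, 0.0]
contact_force: [-0.0, -0.5, -1.7]
gripper_width: 61.0
grasp_force: 65.6
```

Call:
{"op": "carry_out", "data": {
  "motion": [
    [0,0,0,0,0,0.5,0.2],
    [0,0,0,0,0,1,0.2],
    [0,0,0,0,0,1,0.2]
  ]
}}

```text
clock: 11.38
position: [544.3, -169.0, 70.1]
ee_rot: [0.983, -0.181, 0.0, 0.0]
contact_force: [-2.0, 1.5, 5.8]
gripper_width: 61.0
grasp_force: 66.2
```

Call:
{"op": "carry_out", "data": {
  "motion": [
    [0,0,0,0,0,0,0.4],
    [0,0,0,0,0,0,0.6],
    [0,0,0,0,0,0,0.8],
    [0,0,0,0,0,0,1],
    [0,0,0,0,0,0,1]
  ]
}}

```text
clock: 12.0
position: [544.2, -169.0, 69.2]
ee_rot: [0.983, -0.181, -0.0, 0.0]
contact_force: [0.5, 0.3, -0.2]
gripper_width: 85.5
grasp_force: 0.0
```

Call:
{"op": "carry_out", "data": {
  "motion": [
    [0,0,0,0,0,0,1],
    [0,0,0,0,0,0,1],
    [0,0,0,0,0,-10,1],
    [0,0,0,0,0,-25,1],
    [0,0,0,0,0,-45,1]
  ]
}}

```text
clock: 12.62
position: [544.3, -169.0, 115.6]
ee_rot: [0.983, -0.181, 0.0, 0.0]
contact_force: [0.2, -1.3, 0.2]
gripper_width: 85.9
grasp_force: 0.0
```

Call:
{"op": "carry_out", "data": {
  "motion": [
    [0,0,0,-20,0,-30,1],
    [0,0,0,-50,0,-60,1],
    [0,0,0,-72,0,-65,1],
    [0,0,0,-72,0,-65,1],
    [0,0,0,-72,0,-65,1]
  ]
}}

```text
clock: 13.25
position: [477.6, -143.4, 179.9]
ee_rot: [0.983, -0.181, 0.001, -0.0]
contact_force: [0.9, -0.6, -0.2]
gripper_width: 85.8
grasp_force: 0.0
```

```bash
python3 - <<'E'
from h import *
import pickle
w,s=avg(4);pickle.dump((w,s),open("w9.pkl","wb"));im=w["color"]
u=proj(w,(545,-170,112));print(u)
m=cv2.inRange(im,(0,0,0),(115,115,115));k=np.zeros_like(m);cv2.circle(k,tuple(int(t) for t in u),36,255,-1)
c=max(cv2.findContours(cv2.bitwise_and(m,k),cv2.RETR_EXTERNAL,cv2.CHAIN_APPROX_NONE)[0],key=cv2.contourArea);r=cv2.minAreaRect(c);H=onz(w,r[0],112);print(r,H,tool(s,H))
b=cv2.boxPoints(r);d=max([b[1]-b[0],b[2]-b[1]],key=np.linalg.norm);q=R.from_quat(s["ee_rot"]).as_matrix().T@(onz(w,r[0]+d,112)-H);print(np.degrees(np.arctan2(q[1],q[0])),np.linalg.norm(q))
for lo in((14,60,100),(16,60,190)):
  n,g=ring(w,proj(w,(545,-170,70)),50,lo,(36,255,255));P=onz(w,g[0],70);print("ring",n,g,P,"d",(P-H)[:2])
print(read_state()["joints"].round(3))
E
```

```text
pos [[477.6, -143.4, 179.5], [477.6, -143.5, 179.1], [477.4, -143.5, 178.9], [477.3, -143.5, 178.8]] [ 9.834e-01 -1.815e-01 -4.000e-04  1.000e-04]
[254.68717084 109.43600243]
((253.92239379882812, 111.3189697265625), (63.55231475830078, 15.888077735900879), 66.80140686035156) [ 544.05778364 -169.09434325  112.        ] [71.37647005  0.13809159 67.02444384]
156.05681480639504 43.56091138571925
ring 1334 ((255.0545196533203, 108.78514862060547), (78.02996826171875, 81.31158447265625), 0.13081113994121552) [ 544.33905066 -170.07668148   70.        ] d [ 0.28126702 -0.98233823]
ring 1182 ((255.0545196533203, 108.78514862060547), (78.02996826171875, 81.31158447265625), 0.13081113994121552) [ 544.33905066 -170.07668148   70.        ] d [ 0.28126702 -0.98233823]
[ 0.034  0.234 -0.394  0.    -0.944  1.171]
```

Call:
{"op": "carry_out", "data": {
  "motion": [
    [0,0,-0.14,24,0.2,0,1],
    [0,0,-0.28,52,0.4,0,1],
    [0,0,-0.42,72,0.5,15,1],
    [0,0,-0.42,72,0.5,30,1],
    [0,0,-0.42,72,0.5,30,1]
  ]
}}

```text
clock: 14.08
position: [542.4, -169.3, 147.1]
ee_rot: [1.0, 0.027, -0.003, -0.0]
contact_force: [0.1, 0.6, 0.1]
gripper_width: 85.2
grasp_force: 0.0
```

```bash
python3 - <<'E'
from h import *
w,s=avg(4);im=w["color"]
print(tool(s,(544.6,-169.8,112)),read_state()["joints"].round(3))
u=proj(w,(544.6,-169.8,112));print(u)
hh=cv2.cvtColor(im,cv2.COLOR_BGR2HSV)
m=cv2.inRange(im,(0,0,0),(115,115,115));m[hh[:,:,1]>75]=0;k=np.zeros_like(m);cv2.circle(k,tuple(int(t) for t in u),42,255,-1);m=cv2.bitwise_and(m,k)
c=max(cv2.findContours(m,cv2.RETR_EXTERNAL,cv2.CHAIN_APPROX_NONE)[0],key=cv2.contourArea);r=cv2.minAreaRect(c);b=cv2.boxPoints(r);print(r,b.round().tolist())
print(np.array([tool(s,onz(w,p,112))[:2] for p in b]).round(1).tolist())
E
```

```text
pos [[543.0, -169.4, 148.4], [543.5, -169.4, 149.3], [543.8, -169.4, 149.8], [544.0, -169.3, 150.1]] [9.996e-01 2.750e-02 5.000e-04 1.000e-04]
[ 0.96635042  0.47752829 37.36505262] [-0.017  0.378 -0.263  0.    -0.929  1.643]
[254.82426379 226.33993063]
((254.0, 221.5), (65.0, 18.0), 90.0) [[245.0, 189.0], [263.0, 189.0], [263.0, 254.0], [245.0, 254.0]]
[[26.1, -5.6], [26.1, 5.5], [-19.1, 5.9], [-19.1, -6.1]]
```

Call:
{"op": "carry_out", "data": {
  "motion": [
    [0,0,0,1.3,0,15,1],
    [0,0,0,1.3,0,32,1],
    [0,0,0,1.3,0,44,1],
    [0,0,0,1.3,0,49,1],
    [0,0,0,1.3,0,49,1]
  ]
}}

```text
clock: 14.9
position: [545.3, -169.4, 100.0]
ee_rot: [1.0, 0.028, -0.0, 0.0]
contact_force: [-0.6, -0.1, -0.4]
gripper_width: 85.3
grasp_force: 0.0
```

Call:
{"op": "carry_out", "data": {
  "motion": [
    [0,0,0,0,0,0,0.5],
    [0,0,0,0,0,0,0],
    [0,0,0,0,0,0,-0.5],
    [0,0,0,0,0,0,-0.9],
    [0,0,0,0,0,0,-1]
  ]
}}

```text
clock: 15.52
position: [545.3, -168.4, 100.7]
ee_rot: [1.0, 0.028, 0.0, -0.001]
contact_force: [-0.8, 5.2, 2.3]
gripper_width: 10.8
grasp_force: 60.7
```

Call:
{"op": "carry_out", "data": {
  "motion": [
    [0,0,0,0,0,0,-1],
    [0,0,0,0,0,0,-1],
    [0,0,0,0,0,0,-1],
    [0,0,0,0,0,0,-1]
  ]
}}

```text
clock: 16.02
position: [545.4, -168.4, 100.7]
ee_rot: [1.0, 0.028, 0.0, -0.0]
contact_force: [-1.1, 5.0, 3.1]
gripper_width: 10.8
grasp_force: 60.7
```

Call:
{"op": "carry_out", "data": {
  "motion": [
    [0,0,0.1,0,-1,0,-1],
    [0,0,0.2,0,-1,0,-1],
    [0,0,0.3,0,-1,0,-1],
    [0,0,0.393,0,-1,0,-1],
    [0,0,0.393,0,-1,0,-1]
  ]
}}

```text
clock: 16.65
position: [545.3, -168.7, 100.7]
ee_rot: [0.986, -0.167, 0.0, 0.0]
contact_force: [-1.1, -0.1, 1.7]
gripper_width: 10.9
grasp_force: 60.5
```

```bash
cat > t.py <<'E'
from h import *
s=read_state();Q=R.from_quat(s["ee_rot"]).as_matrix();print("yaw cw from start",np.arctan2(-Q[1,0],Q[0,0])+2*0.0275,"tq",s["wrist_torque"].round(3),s["contact_force"].round(1),s["joints"][5],s["position"].round(1))
w=get_image("wrist")
n,g=ring(w,proj(w,(544.8,-170,70)),75,(14,60,100),(36,255,255));print(n,g,onz(w,g[0],70).round(1))
E
python3 t.py
```

```text
yaw cw from start 0.39136050575402176 tq [-0.237  0.305  0.007] [-1.1 -0.1  1.7] 1.249919078816572 [ 545.3 -168.7  100.7]
1854 ((261.4665832519531, 235.08993530273438), (103.36116790771484, 119.55072021484375), 105.1357650756836) [ 542.2 -172.7   70. ]
```

Call:
{"op": "carry_out", "data": {
  "motion": [
    [0,0,0.1,0,0,0,-1],
    [0,0,0.2,0,0,0,-1],
    [0,0,0.3,0,0,0,-1],
    [0,0,0.393,0,0,0,-1],
    [0,0,0.393,0,0,0,-1]
  ]
}}

```text
clock: 17.32
position: [545.1, -168.9, 100.7]
ee_rot: [0.934, -0.356, 0.0, 0.0]
contact_force: [-2.1, -2.9, 3.5]
gripper_width: 10.9
grasp_force: 60.8
```

```bash
python3 t.py
```

```text
yaw cw from start 0.7834742638787991 tq [-0.916  0.442  0.028] [-2.1 -2.9  3.5] 0.8579141920143994 [ 545.1 -168.9  100.7]
1850 ((255.8736114501953, 231.67941284179688), (100.1025619506836, 100.9400634765625), 2.3491430282592773) [ 545.  -170.8   70. ]
```

Call:
{"op": "carry_out", "data": {
  "motion": [
    [0,0,0.1,0,0,0,-1],
    [0,0,0.2,0,0,0,-1],
    [0,0,0.3,0,0,0,-1],
    [0,0,0.392,0,0,0,-1],
    [0,0,0.392,0,0,0,-1]
  ]
}}

```text
clock: 18.0
position: [544.8, -169.1, 100.7]
ee_rot: [0.847, -0.531, -0.0, 0.001]
contact_force: [-3.0, -4.2, 4.8]
gripper_width: 11.1
grasp_force: 60.9
```

Call:
{"op": "carry_out", "data": {
  "motion": [
    [0,0,0,0,0,0,-1],
    [0,0,0,0,0,0,-1],
    [0,0,0,0,0,0,-1],
    [0,0,0,0,0,0,-1]
  ]
}}

```text
clock: 18.5
position: [544.8, -169.1, 100.7]
ee_rot: [0.847, -0.531, -0.0, 0.001]
contact_force: [-2.5, -4.6, 4.1]
gripper_width: 10.8
grasp_force: 60.9
```

```bash
python3 t.py; python3 - <<'E'
from h import *
w=get_image("wrist");s=read_state();im=w["color"]
# bar direction by the visible top face
u=proj(w,(544.8,-169.5,112));m=cv2.inRange(im,(0,0,0),(115,115,115));k=np.zeros_like(m);cv2.circle(k,tuple(int(t) for t in u),24,255,-1)
print(u,s["gripper_width"],s["grasp_force"])
for n in("scene","side"):
    a=get_image(n);c=proj(a,(545,-170,62));nn,g=ring(a,c,22,(15,110,90),(34,255,255));print(n,c.round(1),nn,g,onz(a,g[0],62).round(1))
E
```

```text
yaw cw from start 1.1749917995884132 tq [-1.324  0.787  0.   ] [-2.5 -4.6  4.1] 0.4665170137908217 [ 544.8 -169.1  100.7]
1852 ((247.52301025390625, 232.55902099609375), (99.31783294677734, 123.33073425292969), 84.1175308227539) [ 548.7 -168.3   70. ]
[253.89519801 272.00749504] 10.92122981705858 60.932130217552185
scene [234.6 162.7] 137 ((230.3322296142578, 166.2504425048828), (18.149642944335938, 33.53142547607422), 60.60615539550781) [ 568.5 -163.4   62. ]
side [267.5 246.6] 128 ((270.9956970214844, 243.71934509277344), (23.365039825439453, 34.67741012573242), 64.82438659667969) [ 558.8 -167.    62. ]
```

```bash
python3 -c "
from bench import *
print(job_done())"
```

```text
the job is handed in; nothing more can be done
None
```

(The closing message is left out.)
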